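# Hang the long utensil holder on the twin pegs

## Robot

A 6-joint arm with a two-finger parallel gripper is mounted at the origin on the work surface. World frame = base frame: x ahead of the robot, y to its left, z up, the work surface at z = 0. Lengths are in m, angles in rad, forces in N, time in s.
With the tool pointing down it reaches from about 0.3 to 0.875 m from the base axis. Payload 6.4 kg.
Tool frame: the origin (TCP) lies where the fingers leave the gripper's body, on its centre line; the fingertips stand 73 mm ahead of it and the grasp point (between the pads) lies 54 mm ahead of it; z points along the fingers, y is the line along which they close (so a half turn about z gives the same grasp; the last joint's range is limited). The gripper opens to 85 mm and grips with 20 to 120 N. Pads are 22 mm wide; open, the fingers measure 114 mm over their backs; the gripper's body (76 mm by 85 mm) begins 54 mm behind the grasp point. The pads swing forward as they close: fully open they stand 13 mm farther back than shut.
Start: joints at [-1.36, 0.181, 1.607, -0, 1.354, -0.206], TCP at [0.233, -0.526, 0.304] pointing down, gripper open.
Joint ranges: [-2.99, 2.99], [-0.89, 2.07], [0.3, 2.58], [-1.14, 4.28], [0, 2.63], [-3.12, 3.12]. Speed limits (rad/s): [2.57, 2.57, 3.01, 3.14, 3.14, 3.14].

## Interface

Orientations are given as a unit quaternion [w, x, y, z].
In Python, from bench import ctrl gives the robot as it stands.
- The arm moves only by the tool carry_out, never from a script. Its argument "steps" is one flat list of numbers, 7 for each row, row after row: the shift along the tool's x, y, z in m, then the turn, a rotation vector about the tool's x, y, z in rad, then the opening, from 0 (shut) to 1 (fully open). In form: [dx, dy, dz, wx, wy, wz, claw, dx, dy, dz, wx, wy, wz, claw, ...]. A call has 1 to 20 rows; each row is the pose to reach, as a shift and turn from the pose commanded when the call began, along the tool's axes at that moment; what a row does not reach only later rows make up. A row lasts 1/10 s, in which the tool goes at most 50 mm and 8.59 degrees, less where a joint would pass 70% of its speed; a pose out of reach is approached as far as the arm can. A call with a gripper value outside its range is refused whole. The fingers move at their own pace and stop on an object; the grip force is fixed at half the most. Time passes only in rows, so rows that repeat a pose let the fingers close. It gives the time, the measured TCP pose, the force, the opening and the grip force at its end, in the units of the state.
- ctrl.get_obs(): the state, without advancing time (a new reading comes with each control period).
- ctrl.camera(name): name is "scene" or "top" or "wrist"; returns the picture (480x640x3 uint8, red, green, blue); there is no depth.
- ctrl.camera_params(name): a dict with "vertical_fov" (degrees; the focal length in pixels is half the picture's height over the tangent of half this angle, whatever the lens; pixels are square), "cx", "cy" (the principal point, pixels), "cam_to_world" (4x4, takes a point from camera to world coordinates); the wrist camera has in their place "hand_eye" (4x4, takes a point from camera to tool coordinates, whose origin is the TCP and whose axes are the flange's). Camera axes: x right, y down, z forward; pixel columns grow to the right and rows downward; lengths in m; the calibration is good to about 2 mm. A picture is of the moment at which its call begins: read the wrist's pose just before it. camera_params takes no time and is no camera call.
- ctrl.hand_in(): hands the job in; it is judged then, once.
The state is a dict: "time_s": time; "q": joint angles; "dq": joint speeds; "joint_efforts": joint torques, N m; "eef_pos": TCP position; "eef_rot": TCP orientation; "wrist_force": force on the tool from outside, world axes, zero at the start; "torque": the same for the moment, N m; "opening": opening from 0.0 (shut) to 1.0 (fully open); "grasp_force": force on a finger pad.
Only numpy, scipy, OpenCV 4.12 (cv2) and the standard library are available. Lean on these libraries where they do the work, as an engineer would, in place of code of your own. Each camera call takes 0.05 s, during which the arm holds its last target. There are 200 camera calls.

## Task

Pick up the long aluminium utensil holder by its wooden grip and hang it on the low white pegboard: lower it so that both upright pins come up through its two round end holes together, let go only once it is down over the pins, and leave it lying flat on both pegs. Leave the similar but shorter holder where it lies.

Things in the scene. Friction and masses are not known exactly. Their poses are not given: they have to be found in the camera images.
- holder: Long utensil holder: flat aluminium plate 60 x 210 x 8 mm (x, y, z), a 30 mm round through hole centred at y = -75 and +75 mm (x = 0), two narrow slots 36 x 8 mm at y = -38 and +38. In its middle a dark wooden grip, 18 mm thick (x), 40 long (y), 8 to 53 mm above the underside. Origin: centre of underside; z up. Same when turned half round. Loose, about 0.25 kg.
- holder_grip (a point): Point in the middle of the wooden grip of the long holder, 30 mm above the plate's underside (22 mm above its top face); axes as the long holder's: x across the 18 mm thickness (squeeze along x), y along the plate's length, z up.
- pegs_mid (a point): Midpoint between two pins, level with the pegs' flat tops (100 mm above table), where the hung plate's underside lies. Two 14 mm wide steel pegs jut from a low white panel (x = +50 to 62 mm, top edge 4 mm below this point) to x = -25; on each an upright pin, 10 mm diameter, 30 tall, tapered tip, at y = -75 and +75, x = 0. z up. Fixed; turned a little.
- short_holder_grip (a point): The same grip point (30 mm above the underside) of the shorter holder, which does not fit these pegs: a like plate with a like grip, but 60 x 130 x 8 mm, with holes only 84 mm apart. Axes as for the long holder. Loose, to be left alone.
There are look-alikes about, which are no part of the job. Leave any purple or turquoise look-alike of the holder alone.

How it is judged:
On the way:
1. the long holder, still held, is down over both pins (its grip point less than 50 mm above the peg tops, within 20 mm sideways and 15 degrees of the pins' line) (z of holder_grip in the frame of pegs_mid between 0.02 and 0.05 m and horizontal distance between holder_grip and pegs_mid below 0.02 m and angle between the y axis of holder_grip and the y axis of pegs_mid, either way round below 0.26 rad and contact force between the fingers and holder above 0.5 N), for 0.1 s.
At the end, for the whole second after the job is handed in: The long holder hangs at rest and flat (within 4.5 degrees) on both pegs with a pin through each round hole: its grip point 30 mm (give or take 5) above the peg tops, its middle within 16 mm of the midpoint between the pins, its length within 11 degrees of the line through the pins (z of holder_grip in the frame of pegs_mid between 0.025 and 0.035 m and horizontal distance between holder_grip and pegs_mid below 0.016 m and angle between the y axis of holder_grip and the y axis of pegs_mid, either way round below 0.2 rad and angle between holder_grip's own z axis and vertical below 0.08 rad and linear speed of holder below 0.02 m/s); the robot touches nothing.
It fails at once if the shorter holder is moved by more than 30 mm (distance of short_holder_grip from where it was at the start of the episode above 0.03 m).
It also fails if it takes over 42 s, if anything falls off the work surface, if the arm or the gripper's body presses on something with over 40 N, if the wrist force passes 120 N, or if a joint passes its speed limit or range.

## Working session

There is one attempt and no reset: what is moved stays moved. The work goes in short steps, Python scripts to look and compute and a tool call to move; the robot and the scene stay as the last step left them, time stands still between calls to the robot, and variables do not carry over. Pictures are saved under pics/ and viewed, at most 10 in all, crops included, and the job is handed in when it is done.

Besides the shell and the picture viewer there is one more tool, called after "Request:" in YAML: its name, and indented under it one key for each argument. carry_out: Moves the arm, as the interface text tells. Its arguments: {"type":"object","properties":{"steps":{"type":"array"}},"required":["steps"]}

```bash
mkdir -p pics; cat > h.py <<'E'
import numpy as np, cv2
from bench import ctrl
from scipy.spatial.transform import Rotation as R
def save(n,name):
    im=ctrl.camera(n); cv2.imwrite(f'pics/{name}.png',im[:,:,::-1]); return im
def ray(p,T,uv):
    f=240/np.tan(np.radians(p['vertical_fov'])/2)
    d=T[:3,:3]@np.array([(uv[0]-p['cx'])/f,(uv[1]-p['cy'])/f,1.]); return T[:3,3],d
def onz(p,T,uv,z):
    o,d=ray(p,T,uv); return o+d*(z-o[2])/d[2]
def toolT():
    o=ctrl.get_obs(); T=np.eye(4); q=o['eef_rot']; T[:3,:3]=R.from_quat([q[1],q[2],q[3],q[0]]).as_matrix(); T[:3,3]=o['eef_pos']; return T
E
python3 - <<'E'
from h import *
save('top','top0'); save('scene','scene0')
for n in('top','scene','wrist'): print(n,ctrl.camera_params(n))
o=ctrl.get_obs();print(o['time_s'],o['eef_rot'],o['eef_pos'])
E
```

```text
top {'vertical_fov': 53.099064610761275, 'cx': 319.6775197523802, 'cy': 233.76239911223237, 'cam_to_world': array([[-0.00617705, -0.99523509,  0.09730863,  0.36614595],
       [-0.99932944,  0.0026317 , -0.03652039, -0.01336209],
       [ 0.03609029, -0.09746897, -0.99458398,  0.99791955],
       [ 0.        ,  0.        ,  0.        ,  1.        ]])}
scene {'vertical_fov': 47.68231101055646, 'cx': 324.6511114423312, 'cy': 237.00862044633917, 'cam_to_world': array([[ 0.50178968,  0.69252826, -0.51827765,  1.07687293],
       [ 0.86495084, -0.40740163,  0.29305965, -0.41018835],
       [-0.00819507, -0.595339  , -0.80343283,  1.0814626 ],
       [ 0.        ,  0.        ,  0.        ,  1.        ]])}
wrist {'vertical_fov': 69.84324860966541, 'cx': 320.3523249483132, 'cy': 233.14107877665163, 'hand_eye': array([[-1.16802924e-04, -9.44790126e-01, -3.27676066e-01,
         8.57551032e-02],
       [ 9.99998944e-01, -5.85027557e-04,  1.33035489e-03,
         2.40185064e-03],
       [-1.44860570e-03, -3.27675565e-01,  9.44789196e-01,
        -6.83968624e-02],
       [ 0.00000000e+00,  0.00000000e+00,  0.00000000e+00,
         1.00000000e+00]])}
0.1 [-7.87755382e-04  9.78368078e-01  2.06870209e-01 -1.72864267e-06] [ 0.23268987 -0.52539217  0.30309862]
```

View pics/top0.png

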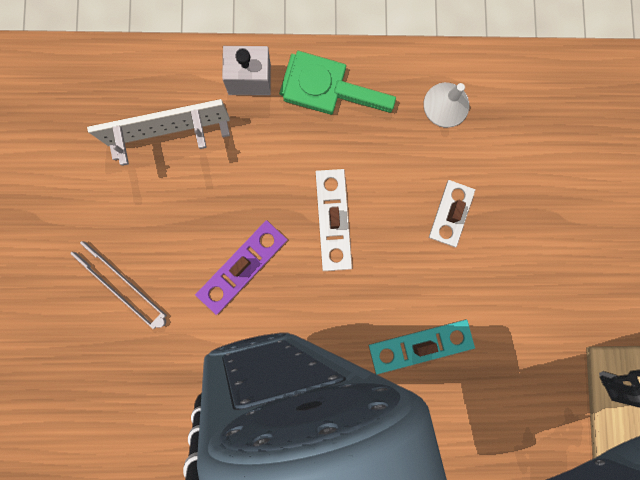

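View pics/scene0.png

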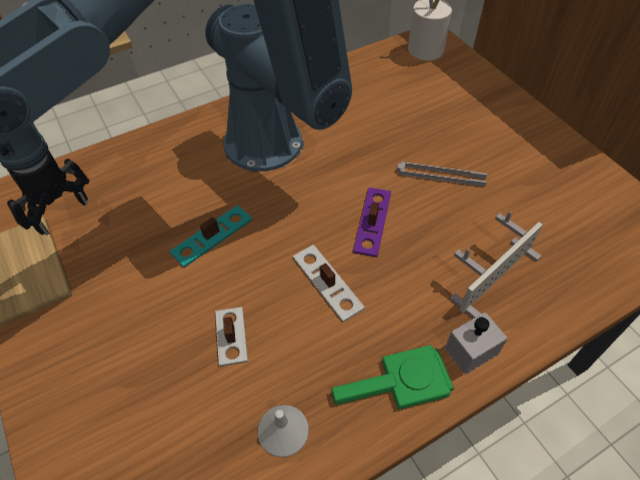

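The top view shows the long white holder at about (335,218), the short one at (453,213), and the pegboard at the upper left with pegs near (118,150) and (199,130). The scene view shows the pins near (463,257) and (502,218).

```bash
python3 - <<'E'
from h import *
t=cv2.imread('pics/top0.png'); s=cv2.imread('pics/scene0.png')
p=ctrl.camera_params('top');T=p['cam_to_world']
hsv=cv2.cvtColor(t,cv2.COLOR_BGR2HSV)
m=((hsv[...,1]<40)&(hsv[...,2]>170)).astype(np.uint8); m[:160]=0;m[290:]=0;m[:,:300]=0;m[:,365:]=0
cs,hi=cv2.findContours(m,cv2.RETR_CCOMP,cv2.CHAIN_APPROX_NONE)
for c,h in zip(cs,hi[0]):
    a=cv2.contourArea(c)
    if a>30:
        r=cv2.minAreaRect(c); mm=cv2.moments(c)
        uv=(mm['m10']/mm['m00'],mm['m01']/mm['m00'])
        print(h[3],a,np.round(uv,1),r,onz(p,T,uv,.008).round(4))
        if h[3]<0: print([onz(p,T,x,.008).round(4).tolist() for x in cv2.boxPoints(r)])
a=cv2.resize(t[85:180,75:245],None,fx=4,fy=4,interpolation=cv2.INTER_CUBIC)
b=cv2.resize(s[195:315,435:560],None,fx=4,fy=4,interpolation=cv2.INTER_CUBIC)
cv2.imwrite('pics/c.png',a[:380,:680]); cv2.imwrite('pics/d.png',b)
E
```

```text
-1 2399.5 [332.6 220. ] ((332.8970642089844, 219.66175842285156), (100.24232482910156, 28.684492111206055), 85.60128784179688) [ 0.4916 -0.0768  0.008 ]
[[0.5958, -0.0402, 0.008], [0.6006, -0.1004, 0.008], [0.3908, -0.114, 0.008], [0.3866, -0.0549, 0.008]]
1 185.0 [335.5 255. ] ((335.5, 255.0), (14.849242210388184, 14.849242210388184), 45.0) [ 0.4187 -0.0822  0.008 ]
1 88.0 [334.4 237.3] ((334.4414367675781, 237.29653930664062), (5.813183784484863, 19.100460052490234), 85.2363510131836) [ 0.4556 -0.0801  0.008 ]
1 88.0 [331.6 201.1] ((331.46533203125, 201.15345764160156), (5.771215915679932, 19.2042179107666), 84.2894058227539) [ 0.5314 -0.075   0.008 ]
1 177.0 [330.4 183.8] ((330.5000305175781, 184.00003051757812), (14.849241256713867, 14.849242210388184), 45.0) [ 0.5681 -0.0729  0.008 ]
```

View pics/c.png

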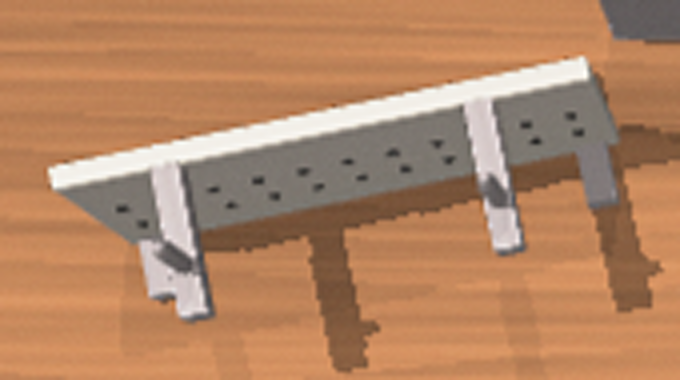

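View pics/d.png

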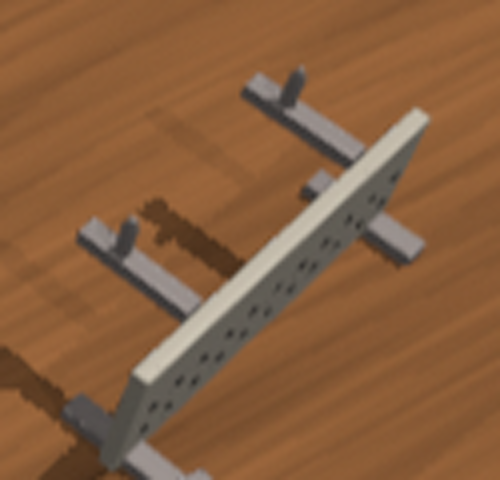

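The top crop shows the left pin base at about (185,265) and tip (160,246), and the right pin base at (498,204) and tip (484,181). The scene crop shows bases at (290,104) and (123,252), with tips at (300,70) and (131,218). Next I triangulate these.

```bash
python3 - <<'E'
from h import *
p=ctrl.camera_params('top');s=ctrl.camera_params('scene')
f=lambda u:(u[0]/4+75-.4,u[1]/4+85-.4); g=lambda u:(u[0]/4+435-.4,u[1]/4+195-.4)
def tri(a,b):
    o1,d1=ray(p,p['cam_to_world'],f(a));o2,d2=ray(s,s['cam_to_world'],g(b))
    k,*_=np.linalg.lstsq(np.c_[d1,-d2],o2-o1,rcond=None); A=o1+k[0]*d1;B=o2+k[1]*d2
    return (A+B)/2,np.linalg.norm(A-B)
P=[]
for n,a,b in(('LB',(185,266),(290,105)),('LT',(160,246),(300,70)),('RB',(498,204),(123,253)),('RT',(484,181),(131,218))):
    x,e=tri(a,b);P.append(x);print(n,x.round(4),round(e,4))
for i,z in((0,.1),(2,.1),(1,.13),(3,.13)):
    a,b=[((185,266),(290,105)),((160,246),(300,70)),((498,204),(123,253)),((484,181),(131,218))][i]
    print(i,onz(p,p['cam_to_world'],f(a),z).round(4),onz(s,s['cam_to_world'],g(b),z).round(4))
T=toolT();print(T.round(4), (T@ctrl.camera_params('wrist')['hand_eye']).round(3))
E
```

```text
LB [0.6137 0.3312 0.0964] 0.0051
LT [0.6133 0.329  0.1297] 0.0029
RB [0.6451 0.1852 0.0941] 0.0046
RT [0.6448 0.1834 0.1286] 0.0026
0 [0.6114 0.3273 0.1   ] [0.6159 0.3314 0.1   ]
2 [0.642  0.1818 0.1   ] [0.6483 0.184  0.1   ]
1 [0.6125 0.3275 0.13  ] [0.6137 0.3304 0.13  ]
3 [0.6436 0.1819 0.13  ] [0.6458 0.1839 0.13  ]
[[ 9.144e-01  4.048e-01 -3.000e-04  2.327e-01]
 [ 4.048e-01 -9.144e-01  1.500e-03 -5.254e-01]
 [ 3.000e-04 -1.500e-03 -1.000e+00  3.031e-01]
 [ 0.000e+00  0.000e+00  0.000e+00  1.000e+00]] [[ 0.405 -0.864 -0.299  0.312]
 [-0.914 -0.382 -0.132 -0.493]
 [-0.     0.327 -0.945  0.372]
 [ 0.     0.     0.     1.   ]]
```

Both results fit the sizes given: pins at z ≈ 0.10 to 0.13 and 149 mm apart, holes 150 mm apart. Next I hover over the long holder.

Request:
carry_out:
  steps: [0.42,-0.304,0,0,0,0.355,1,0.42,-0.304,0,0,0,0.355,1,0.42,-0.304,0,0,0,0.355,1,0.42,-0.304,0,0,0,0.355,1,0.42,-0.304,0,0,0,0.355,1,0.42,-0.304,0,0,0,0.355,1,0.42,-0.304,0,0,0,0.355,1,0.42,-0.304,0,0,0,0.355,1,0.42,-0.304,0,0,0,0.355,1,0.42,-0.304,0,0,0,0.355,1,0.42,-0.304,0,0,0,0.355,1,0.42,-0.304,0,0,0,0.355,1,0.42,-0.304,0,0,0,0.355,1,0.42,-0.304,0,0,0,0.355,1,0.42,-0.304,0,0,0,0.355,1,0.42,-0.304,0,0,0,0.355,1,0.42,-0.304,0,0,0,0.355,1]

```text
time_s: 1.8
eef_pos: [0.4936, -0.0785, 0.304]
eef_rot: [0.0, 1.0, 0.03, 0.0]
wrist_force: [-0.4, -0.7, 0.0]
opening: 0.999
grasp_force: 0.0
```

```bash
python3 - <<'E'
from h import *
T=toolT(); t=save('wrist','w1')[:,:,::-1].copy()
p=ctrl.camera_params('wrist');C=T@p['hand_eye']
hsv=cv2.cvtColor(t,cv2.COLOR_BGR2HSV)
m=((hsv[...,1]<50)&(hsv[...,2]>150)).astype(np.uint8)
cs,hi=cv2.findContours(m,cv2.RETR_CCOMP,cv2.CHAIN_APPROX_NONE)
for c,h in zip(cs,hi[0]):
    a=cv2.contourArea(c)
    if a>200:
        mm=cv2.moments(c);uv=(mm['m10']/mm['m00'],mm['m01']/mm['m00'])
        print(h[3],a,np.round(uv),onz(p,C,uv,.008).round(4))
print(T.round(4),ctrl.get_obs()['time_s'],ctrl.get_obs()['q'])
E
```

```text
-1 235.0 [ 24. 343.] [0.2865 0.2797 0.008 ]
-1 3332.5 [559. 173.] [ 0.5364 -0.3317  0.008 ]
20 666.0 [574. 160.] [ 0.5505 -0.3429  0.008 ]
-1 10361.0 [320. 183.] [ 0.5107 -0.0791  0.008 ]
62 495.5 [320. 257.] [ 0.4247 -0.0844  0.008 ]
62 1161.5 [320. 205.] [ 0.4862 -0.0808  0.008 ]
62 300.5 [320. 159.] [ 0.5363 -0.0776  0.008 ]
62 750.5 [319. 122.] [ 0.5728 -0.0749  0.008 ]
[[ 9.982e-01  6.040e-02  2.000e-04  4.936e-01]
 [ 6.040e-02 -9.982e-01 -1.000e-04 -7.850e-02]
 [ 1.000e-04  1.000e-04 -1.000e+00  3.040e-01]
 [ 0.000e+00  0.000e+00  0.000e+00  1.000e+00]] 1.85 [-3.95344222e-01  1.04052594e-02  1.79202738e+00  5.06890203e-06
  1.33906768e+00  1.11475223e+00]
```

View pics/w1.png

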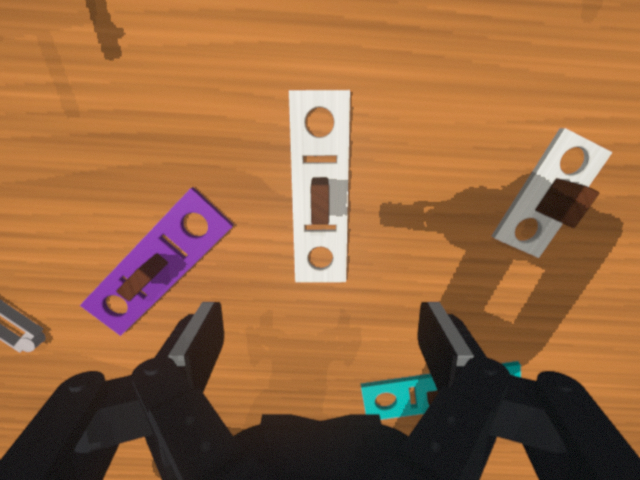

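The wrist view shows the long holder upright at column 320 with its grip at (320,200), centred between the fingers. It agrees with the top-view estimate to within 5 mm along the length. Now I descend and grip.

Request:
carry_out:
  steps: [0.002,0,0.05,0,0,0,1,0.002,0,0.1,0,0,0,1,0.002,0,0.14,0,0,0,1,0.002,0,0.17,0,0,0,1,0.002,0,0.19,0,0,0,1,0.002,0,0.205,0,0,0,1,0.002,0,0.217,0,0,0,1,0.002,0,0.217,0,0,0,1,0.002,0,0.217,0,0,0,0,0.002,0,0.217,0,0,0,0,0.002,0,0.217,0,0,0,0,0.002,0,0.217,0,0,0,0,0.002,0,0.217,0,0,0,0,0.002,0,0.217,0,0,0,0,0.002,0,0.217,0,0,0,0,0.002,0,0.217,0,0,0,0]

```text
time_s: 3.45
eef_pos: [0.4962, -0.0778, 0.0875]
eef_rot: [0.0, 1.0, 0.031, 0.0]
wrist_force: [-0.7, 0.7, 6.0]
opening: 0.202
grasp_force: 59.6
```

Gripped with 60 N. Next I lift and check the hold.

Request:
carry_out:
  steps: [0,0,-0.03,0,0,0,0,0,0,-0.07,0,0,0,0,0,0,-0.11,0,0,0,0,0,0,-0.15,0,0,0,0,0,0,-0.19,0,0,0,0,0,0,-0.2,0,0,0,0,0,0,-0.2,0,0,0,0,0,0,-0.2,0,0,0,0]

```text
time_s: 4.25
eef_pos: [0.4948, -0.0773, 0.2846]
eef_rot: [-0.001, 1.0, 0.031, -0.002]
wrist_force: [-0.1, 1.4, -3.2]
opening: 0.2
grasp_force: 59.4
```

Request:
carry_out:
  steps: [0.008,-0.016,0,0,0,-0.086,0,0.016,-0.033,0,0,0,-0.172,0,0.024,-0.05,0,0,0,-0.258,0,0.032,-0.067,0,0,0,-0.344,0,0.04,-0.084,0,0,0,-0.43,0,0.048,-0.1,0,0,0,-0.516,0,0.056,-0.117,0,0,0,-0.602,0,0.063,-0.133,0,0,0,-0.688,0,0.07,-0.15,0,0,0,-0.774,0,0.077,-0.165,0,0,0,-0.86,0,0.085,-0.181,0,0,0,-0.946,0,0.092,-0.197,0,0,0,-1.032,0,0.1,-0.213,0,0,0,-1.118,0,0.108,-0.229,0,0,0,-1.204,0,0.115,-0.245,0,0,0,-1.29,0,0.123,-0.26,0,0,0,-1.376,0,0.13,-0.276,0,0,0,-1.462,0,0.138,-0.293,0,0,0,-1.548,0,0.146,-0.31,0,0,0,-1.634,0,0.153,-0.325,0,0,0,-1.722,0]

```text
time_s: 6.25
eef_pos: [0.6274, 0.2567, 0.2824]
eef_rot: [-0.002, 0.627, 0.779, -0.002]
wrist_force: [0.3, -1.3, -2.7]
opening: 0.201
grasp_force: 59.2
```

```bash
python3 - <<'E'
from h import *
T=toolT(); w=save('wrist','w2')[:,:,::-1]; t=save('top','t2')[:,:,::-1];s=save('scene','s2')[:,:,::-1]
print(T.round(4))
b=cv2.resize(s[140:320,390:590],(500,450),interpolation=cv2.INTER_CUBIC)
W=cv2.resize(w,(400,300)); b=cv2.copyMakeBorder(b,0,0,0,0,0)
tt=cv2.resize(t[60:200,60:270],(300,200),interpolation=cv2.INTER_CUBIC)
o=np.zeros((600,800,3),np.uint8); o[:450,:400]=b[:,50:450]; o[:300,400:]=W; o[300:500,400:700]=tt
cv2.imwrite('pics/m2.png',o)
E
```

```text
[[-2.149e-01  9.766e-01 -6.100e-03  6.274e-01]
 [ 9.766e-01  2.149e-01 -1.300e-03  2.567e-01]
 [ 1.000e-04 -6.300e-03 -1.000e+00  2.824e-01]
 [ 0.000e+00  0.000e+00  0.000e+00  1.000e+00]]
```

View pics/m2.png

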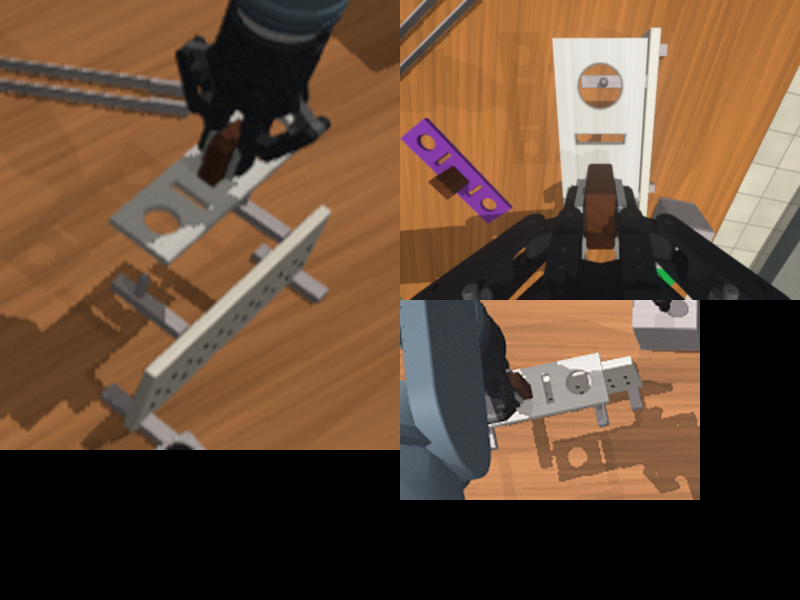

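The mosaic shows the left pin's tip at about (325,131) inside the far hole, whose centre is near (320,138) in full wrist pixels. The plate is flat and nearly aligned. Now I compute the remaining error.

```bash
python3 - <<'E'
from h import *
T=toolT(); p=ctrl.camera_params('wrist');C=T@p['hand_eye']; w=cv2.imread('pics/w2.png')
cr=w[70:250,240:400]; cv2.imwrite('pics/w2c.png',cv2.resize(cr,None,fx=3.3,fy=3.3,interpolation=cv2.INTER_CUBIC))
zt=T[2,3]-.0795
L=np.array([.613,.329]);Rr=np.array([.6447,.1833])
for n,uv,z in(('hole',(320,138),zt),('pin',(325,131),.13)):
    x=onz(p,C,uv,z);print(n,x.round(4),(T[:3,:3].T@(x-T[:3,3])).round(4))
for P in(L,Rr,(L+Rr)/2): print((T[:3,:3].T@(np.r_[P,.13]-T[:3,3])).round(4))
E
```

```text
hole [0.6129 0.3279 0.2034] [0.0728 0.0015 0.0795]
pin [0.6156 0.3279 0.13  ] [0.0722 0.0046 0.1529]
[0.0738 0.0022 0.1529]
[-0.0753  0.0024  0.1529]
[-0.0007  0.0023  0.1529]
```

View pics/w2c.png

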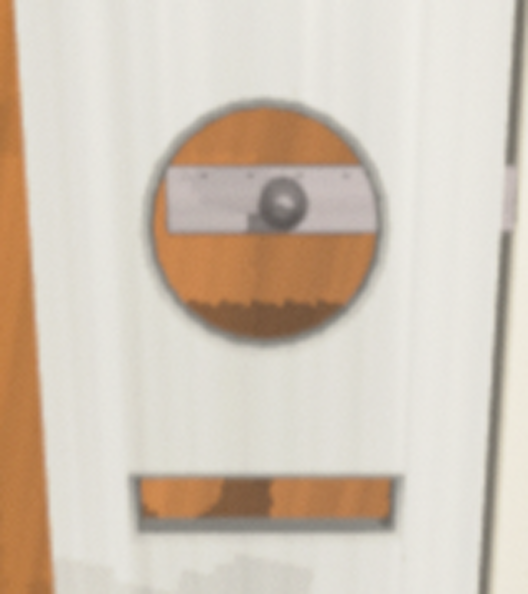

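The fit is within 3 mm, so I lower it over the pins with a small correction.

Request:
carry_out:
  steps: [0.001,0.0025,0,0,0,0,0,0.001,0.0025,0.02,0,0,0,0,0.001,0.0025,0.04,0,0,0,0,0.001,0.0025,0.05,0,0,0,0,0.001,0.0025,0.058,0,0,0,0,0.001,0.0025,0.066,0,0,0,0,0.001,0.0025,0.074,0,0,0,0,0.001,0.0025,0.08,0,0,0,0,0.001,0.0025,0.085,0,0,0,0,0.001,0.0025,0.088,0,0,0,0,0.001,0.0025,0.09,0,0,0,0,0.001,0.0025,0.09,0,0,0,0,0.001,0.0025,0.09,0,0,0,0]

```text
time_s: 7.7
eef_pos: [0.6308, 0.2578, 0.1972]
eef_rot: [0.0, 0.628, 0.778, 0.0]
wrist_force: [0.2, -0.0, -2.1]
opening: 0.201
grasp_force: 59.3
```

```bash
python3 - <<'E'
from h import *
print(toolT().round(4)); w=save('wrist','w3')[:,:,::-1]; s=save('scene','s3')[:,:,::-1]
o=np.zeros((480,800,3),np.uint8); o[:,:400]=cv2.resize(s[170:314,420:540],(400,480),interpolation=cv2.INTER_CUBIC); o[:,400:]=cv2.resize(w[20:260,220:420],(400,480))
cv2.imwrite('pics/m3.png',o)
E
```

```text
[[-2.114e-01  9.774e-01  5.000e-04  6.308e-01]
 [ 9.774e-01  2.114e-01  1.000e-04  2.578e-01]
 [-0.000e+00  5.000e-04 -1.000e+00  1.972e-01]
 [ 0.000e+00  0.000e+00  0.000e+00  1.000e+00]]
```

View pics/m3.png

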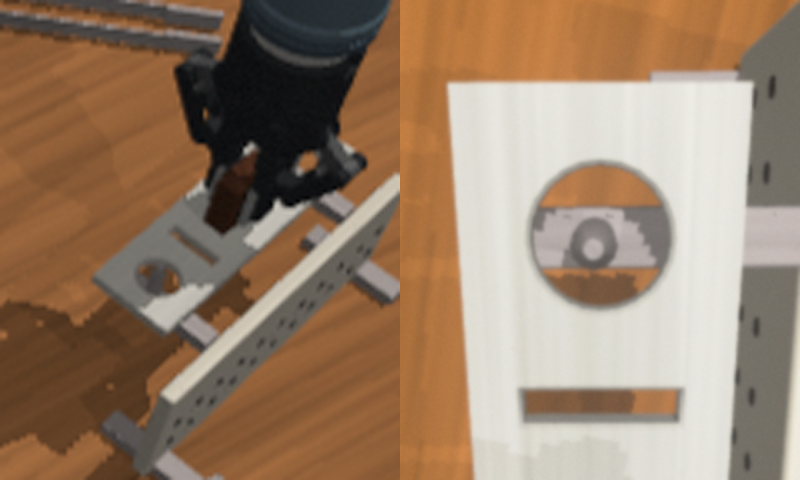

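Both pins sit well inside the holes and the plate is still about 10 mm up. I lower the rest gently.

Request:
carry_out:
  steps: [0,0,0.004,0,0,0,0,0,0,0.007,0,0,0,0,0,0,0.009,0,0,0,0,0,0,0.0095,0,0,0,0,0,0,0.0095,0,0,0,0,0,0,0.0095,0,0,0,0]

```text
time_s: 8.4
eef_pos: [0.6307, 0.2577, 0.1876]
eef_rot: [0.0, 0.628, 0.778, 0.0]
wrist_force: [-1.6, -0.2, 0.4]
opening: 0.2
grasp_force: 59.6
```

Contact shows in the wrist force, with the plate resting on the pegs. I release and withdraw straight up.

Request:
carry_out:
  steps: [0,0,0,0,0,0,0.5,0,0,0,0,0,0,0.7,0,0,0,0,0,0,0.7,0,0,0,0,0,0,0.7,0,0,0,0,0,0,0.7,0,0,-0.01,0,0,0,0.7,0,0,-0.03,0,0,0,0.7,0,0,-0.06,0,0,0,0.7,0,0,-0.1,0,0,0,0.7,0,0,-0.14,0,0,0,0.7,0,0,-0.17,0,0,0,0.7,0,0,-0.17,0,0,0,0.7,0,0,-0.17,0,0,0,0.7,0,0,-0.17,0,0,0,0.7]

```text
time_s: 9.8
eef_pos: [0.6301, 0.2576, 0.3561]
eef_rot: [-0.001, 0.628, 0.778, -0.001]
wrist_force: [0.4, 0.2, -0.6]
opening: 0.7
grasp_force: 0.0
```

```bash
python3 - <<'E'
from h import *
w=save('wrist','w4')[:,:,::-1]; s=save('scene','s4')[:,:,::-1]
o=np.zeros((480,800,3),np.uint8); o[:,:400]=cv2.resize(s[170:314,420:540],(400,480),interpolation=cv2.INTER_CUBIC); o[:,400:]=cv2.resize(w[0:384,160:480],(400,480))
cv2.imwrite('pics/m4.png',o)
E
```

```text
(no output)
```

View pics/m4.png

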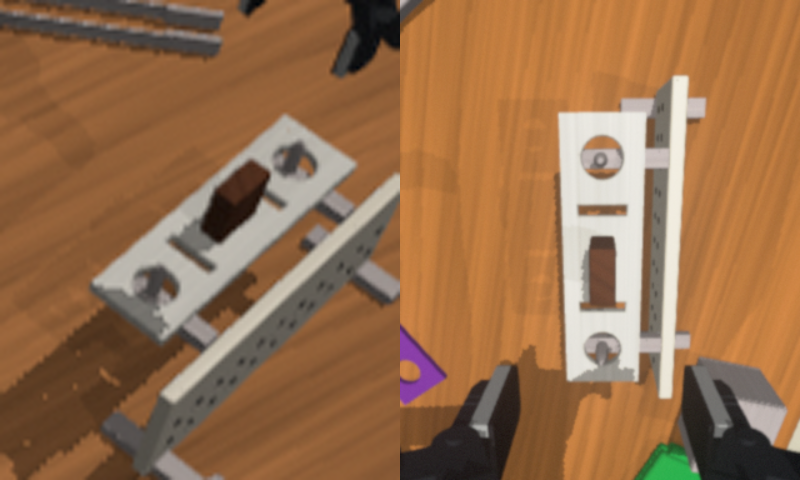

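Both pins stand up through the two holes (mosaic right panel (600,158) and (602,348)). The plate lies flat on the pegs and the gripper is clear.

```bash
python3 -c "from bench import ctrl; print(ctrl.hand_in())"
```

```text
the job is handed in; nothing more can be done
None
```

The long holder hangs flat on both pegs with a pin through each end hole, the gripper is clear, I never touched the shorter holder, and the job is handed in (about 10 s of the 42 s used; no verdict was shown).

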